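# Snap the cap onto a bakery price-sign holder in the bench press

### The arm

A 7-joint arm with a two-finger parallel gripper is mounted at the origin on the work surface. World frame = base frame: x ahead of the robot, y to its left, z up, the work surface at z = 0. Lengths are in m, angles in rad, forces in N, time in s.
With the tool pointing down it reaches from about 0.35 to 0.9 m from the base axis. Payload 8.1 kg.
Tool frame: the origin (TCP) lies on the centre line of the jaws, within the pads' length; the fingertips stand env.tips_ahead ahead of it and the grasp point (between the pads) lies 2 mm behind it (env.tips_ahead is the distance from the TCP to the fingertips, in m); z points along the fingers, y is the line along which they close (so a half turn about z gives the same grasp; the last joint's range is limited). The gripper opens to 92 mm and grips with 3 to 60 N. Pads are 19 mm wide; open, the fingers measure 130 mm over their backs; the gripper's body (75 mm by 190 mm) begins 47 mm behind the grasp point.
Start: joints at [1.115, 0.434, 0.025, 1.573, -0.012, 1.134, -0.075], TCP at [0.216, -0.587, 0.221] pointing down, gripper open.
Joint ranges: [-2.62, 2.62], [-0.44, 2.09], [-1.27, 1.32], [0.08, 2.57], [-1.32, 4.46], [0.12, 2], [-2.74, 2.74]. Speed limits (rad/s): [2.22, 2.22, 3.01, 3.01, 3.14, 3.14, 3.14].

### API

Orientations are given as a unit quaternion [x, y, z, w].
In Python, from workcell import env gives the robot as it stands.
- The arm moves only by the tool carry_out, never from a script. Its argument "deltas" is text: rows parted by semicolons, each of 7 numbers parted by spaces: the closure, from 0 (fully open) to 1 (shut), then the shift along the tool's x, y, z in mm, then the turn, a rotation vector about the tool's x, y, z in degrees. A call has 1 to 10 rows; each row shifts and turns the commanded pose from where the row before left it, along the tool's axes as they then stand; what a row does not reach is not made up. A row lasts 1/10 s, in which the tool goes at most 50 mm and 8.59 degrees, less where a joint would pass 70% of its speed; a pose out of reach is approached as far as the arm can. A call is refused whole if a number of a shift passes 50 or a number of a turn 8.59, either way. A call with a gripper value outside its range is refused whole. The fingers move at their own pace and stop on an object; "newtons" is the grip in N (left out, the last holds). Time passes only in rows, so rows that do not move let the fingers close. It gives the time, the measured TCP pose, the force, the opening and the grip force at its end, in the units of the state.
- env.get_obs(): the state, without advancing time (a new reading comes with each control period).
- env.get_image(name): name is "scene" or "top"; returns (picture, depth): 420x560x3 uint8, red, green, blue; 420x560 float32, m along the optical axis (not along the pixel's ray), 0 where there is no reading.
- env.camera_info(name): a dict with "intrinsics" (3x3 intrinsics, pixels), "R" (3x3) and "t" (3): a world point X has camera coordinates R X + t. Camera axes: x right, y down, z forward; pixel columns grow to the right and rows downward; lengths in m; the calibration is good to about 2 mm. A picture is of the moment at which its call begins. camera_info takes no time and is no camera call.
- env.job_done(): hands the job in; it is judged then, once.
Trained networks look in the newest picture that a camera, given by its name, has taken for a name from the list of things; names that differ only in an ending like _2 or _b are one class to them, and where a whole thing is asked for, a point or a joint stands for the part that bears it (a point fixed in the world has none). Each returns a list of dicts, best first, with "score" (0 to 1); they miss things now and then, are a little off and sometimes report something else, mostly with a low value. They report only what shows in the picture. A call takes as long as a camera call. They do not tell look-alikes from the thing itself.
- env.find_in(camera, query): "xy" ([column, row] in pixels, amid what is visible of it).
The state is a dict: "t": time; "qpos": joint angles; "joint_vel": joint speeds; "joint_efforts": joint torques, N m; "tcp_pos": TCP position; "orientation": TCP orientation; "ft_force": force on the tool from outside, world axes, zero at the start; "moment": the same for the moment, N m; "width": finger opening in m; "grasp_force": force on a finger pad.
Only numpy, scipy, OpenCV 4.12 (cv2) and the standard library are available. Lean on these libraries where they do the work, as an engineer would, in place of code of your own. Each camera call takes 0.05 s, during which the arm holds its last target. There are 200 camera calls.

### The job

Slide the price-sign holder along the counter, without lifting it off, until the white dot on its black cap is centred under the plunger of the green bench press. Then push the red palm button of the press down until the cap clicks home on its stud, and keep pressing steadily after the click, firmly but without forcing the press to its hard stop. Finish while still holding the palm button down with the plunger pressing on the cap, and leave the loaf, the jam jar and the finished sign alone.

Things in the scene. Friction and masses are not known exactly. Their poses are not given: they have to be found in the camera images.
- holder: Loose price-sign holder, about 0.44 kg (varies): a flat dark wooden foot 200 x 56 x 12 mm on the counter, origin at the centre of its underside, x along the 200 mm, z up. An upright sign to grip stands at x = -55 mm; at x = +70 mm a short stud with a steel disc (48 mm across, top at 18 mm) and the black cap. At the start its x axis points roughly to world +y (within 0.4 rad)
- cap_dot (a point): White dot, 8 mm across, in the middle of the cap's top. The cap is a black disc 34 mm across and 16 mm tall on the stud at x = +70 mm of the holder; its top is 42 mm above the counter at the start and 35 mm when home. It can only slide down its stud
- cap (a joint): Travel of the cap down its stud, m: 0 = standing up on the stud, 0.007 = clicked home. It yields 1 to 3 mm as the push on it rises to about 10 N, then snaps: the resistance falls away, beyond 4.5 mm the cap pulls itself home, and it stays there
- press: Green bench press fixed to the counter (place and turn vary). Origin on the counter right under the ram's axis, z up. Its foot (100 x 120 x 12 mm, from 55 mm off the axis) and column stand on its +y side; an arm 40 mm wide, 106 to 148 mm above the counter, reaches over from the column. Under the plunger it is open to -y and both x sides, down to the bare counter
- plunger_tip (a point): Centre of the flat lower end of the press's steel plunger (22 mm across, yellow ring), on the ram's axis, 62 mm above the counter at rest, 20 mm above the top of an un-clicked cap. The plunger is sprung in the ram: it gives way at 2 N, then 2 N per mm, to a hard stop at 12 mm (26 N)
- palm_top (a point): Centre of the flat top of the red palm button (56 mm across), 225 mm above the counter at rest. Pushed straight down it moves the ram and plunger, stroke 45 mm; the return spring takes 2.5 N at first, 5 N at 35 mm. It meets an un-clicked cap at 20 mm; the click comes at about 27 mm (14 N on the button, dropping by about 5 N); 31 mm presses the seated cap with about 10 N. Let go, it springs up
- ram (a joint): How far the palm button and ram are pushed down, m: 0 = up, 0.045 = end of stroke
- loaf: Loose white loaf 116 x 108 x 120 mm, bystander; origin at the centre of its underside
- jam: Loose amber jam jar, 64 mm across, 85 mm tall, bystander; origin at the centre of its underside
- done_sign: Finished price-sign holder with a lighter wooden foot, same size as the first, cap already home, bystander; origin at the centre of its foot's underside
- sign_mid (a point): Middle of the holder's upright gold and slate sign, 47 mm above the counter, at x = -55 mm of the holder. The sign is 60 mm long along the holder's x, 10 mm thick along its y, and stands from 12 to 82 mm above the counter: pinch it across its thickness from above
Not all that is in view belongs to the job. What is meant by the press is not blue or orange, and is the larger of those in its own colour.

How it is judged:
On the way, in this order (a step that is already met when the one before it is completed fails the run):
1. the holder lies still on the counter with the dot of the still un-clicked cap within 6 mm of the plunger's axis, the press up (horizontal distance between cap_dot and plunger_tip below 0.006 m and value of joint cap below 0.002 m and value of joint ram below 0.004 m and linear speed of holder below 0.01 m/s), for 0.2 s.
2. the cap is clicked home by the plunger (value of joint cap above 0.006 m and horizontal distance between cap_dot and plunger_tip below 0.006 m and value of joint ram above 0.02 m), for 0.1 s.
At the end, for the whole second after the job is handed in: The cap is home (travel over 6 mm), its dot within 6 mm of the plunger's axis, the holder flat and still on the counter; the robot still holds the palm button down (over 5 N) and the plunger presses on the cap with more than 4 N (all of step 2 and contact force between press and holder above 4 N and contact force between any of the fingers, the arm and press above 5 N and linear speed of holder below 0.01 m/s and angle between holder's own z axis and vertical below 0.05 rad); the arm keeps its last pose, push and grip.
It fails at once if the holder is lifted more than 15 mm off the counter (height (world z) of holder above 0.015 m).
It fails at once if the cap is pushed down away from the plunger (value of joint cap above 0.004 m and horizontal distance between cap_dot and plunger_tip above 0.01 m).
It fails at once if the press is forced hard on its stop (over 40 N on the holder) (contact force between press and holder above 40 N).
It fails at once if the loaf, the jam jar or the finished sign is moved by more than 20 mm (distance of any of loaf, jam, done_sign from where it was at the start of the episode above 0.02 m).
It also fails if it takes over 54 s, if anything falls off the work surface, if the arm or the gripper's body presses on something with over 40 N, if the wrist force passes 120 N, or if a joint passes its speed limit or range.

## Working session

There is one attempt and no reset: what is moved stays moved. The work goes in short steps, Python scripts to look and compute and a tool call to move; the robot and the scene stay as the last step left them, time stands still between calls to the robot, and variables do not carry over. Pictures are saved under pics/ and viewed, at most 10 in all, crops included, and the job is handed in when it is done.

Besides the shell and the picture viewer there is one more tool, called after "Call:" by a JSON object that holds its "name" and its "arguments". carry_out: Moves the arm, as the interface text tells. Its arguments: {"type":"object","properties":{"deltas":{"type":"string"},"newtons":{"type":"number"}},"required":["deltas"]}

```bash
mkdir -p pics; cat > h.py <<'E'
from workcell import env
import numpy as np, cv2
def cam(n):
    c=env.camera_info(n); return np.array(c["intrinsics"]),np.array(c["R"]),np.array(c["t"])
def shot(n,f=None):
    im,d=env.get_image(n)
    if f: cv2.imwrite(f"pics/{f}.png",im[:,:,::-1])
    return im,d
def ray(n,uv):
    K,R,t=cam(n); d=R.T@np.linalg.inv(K)@np.array([uv[0],uv[1],1.]); return -R.T@t,d
def at_z(n,uv,z):
    o,d=ray(n,uv); return o+d*(z-o[2])/d[2]
def at_d(n,uv,dep):
    o,d=ray(n,uv); return o+d*dep
def tri(a,ua,b,ub):
    o1,d1=ray(a,ua);o2,d2=ray(b,ub)
    s=np.linalg.lstsq(np.c_[d1,-d2],o2-o1,rcond=None)[0]
    p,q=o1+d1*s[0],o2+d2*s[1]; return (p+q)/2,np.linalg.norm(p-q)
def proj(n,X):
    K,R,t=cam(n); p=K@(R@np.asarray(X)+t); return p[:2]/p[2]
E
python3 - <<'E'
from h import *
np.set_printoptions(precision=4,suppress=True)
print(env.get_obs(),env.tips_ahead)
for n in("scene","top"):
    im,d=shot(n,n+"0")
    K,R,t=cam(n); print(n,-R.T@t,R[2],K[0,0])
    for q in("holder","cap_dot","press","plunger_tip","palm_top","loaf","jam","done_sign","sign_mid"):
        for r in env.find_in(n,q)[:3]:
            u=r["xy"]; dep=d[int(round(u[1])),int(round(u[0]))]
            print(q,round(r["score"],2),np.round(u,1),at_d(n,u,dep))
E
```

```text
{'t': 0.0, 'qpos': array([ 1.1154,  0.4352,  0.025 ,  1.5741, -0.0116,  1.134 , -0.0751]), 'joint_vel': array([-0.    , -0.0017,  0.0005,  0.0011, -0.0016, -0.0018, -0.0007]), 'joint_efforts': array([ -0.0003, -66.786 ,   0.9852, -31.4466,  -0.0604,   0.043 ,
         0.0002]), 'tcp_pos': array([ 0.2157, -0.586 ,  0.2206]), 'orientation': array([ 0.9845,  0.1754, -0.0002, -0.0007]), 'ft_force': array([0.3619, 0.6435, 0.7428]), 'moment': array([ 0.0138, -0.0286, -0.0032]), 'grasp_force': 0.0, 'width': 0.09164446436734328} 0.017
scene [ 1.4614 -0.2384  0.9817] [-0.7314  0.1815 -0.6573] 446.1869595949114
holder 0.55 [232.3 261.5] [ 0.5676 -0.1503  0.0149]
cap_dot 0.36 [253.8 311.5] [ 0.7674 -0.1251  0.0306]
press 0.95 [314.3 181.2] [0.3384 0.1652 0.0877]
press 0.73 [367.2 208.3] [0.537  0.2682 0.1156]
press 0.67 [423.6 254.3] [0.7218 0.3661 0.0829]
plunger_tip 0.63 [365.2 208.4] [0.5369 0.2618 0.1162]
palm_top 0.76 [316.2 228.7] [0.6993 0.0506 0.2251]
palm_top 0.63 [343.8 179.3] [0.5214 0.187  0.2257]
palm_top 0.6 [300.6 164.4] [0.1229 0.1821 0.0059]
loaf 0.71 [128.7 270.3] [ 0.6311 -0.
[... 344 characters left out ...]

cap_dot 0.4 [301.6 214. ] [ 0.5688 -0.0637  0.0391]
press 0.7 [182.  230.1] [0.5109 0.2648 0.1445]
press 0.6 [225.2 171.3] [0.6782 0.1534 0.1278]
press 0.57 [216. 291.] [0.346  0.1782 0.088 ]
palm_top 0.89 [255.  160.5] [0.6828 0.0624 0.2254]
palm_top 0.88 [200.1 229. ] [0.5059 0.1993 0.2238]
palm_top 0.53 [229.2 306.1] [0.311  0.1305 0.1631]
loaf 0.98 [430.7 210.4] [ 0.5676 -0.4208  0.1182]
jam 0.94 [151.6 278.2] [0.3812 0.3616 0.0817]
jam 0.53 [199.3 228.8] [0.5064 0.2012 0.2242]
done_sign 0.63 [314.2 156.1] [ 0.7541 -0.1052  0.0124]
done_sign 0.48 [152.4 275.7] [0.3882 0.3584 0.0857]
done_sign 0.17 [183.6 230.3] [0.5098 0.2591 0.15  ]
sign_mid 0.62 [327.9 214.6] [ 0.5706 -0.1449  0.0115]
```

View pics/scene0.png

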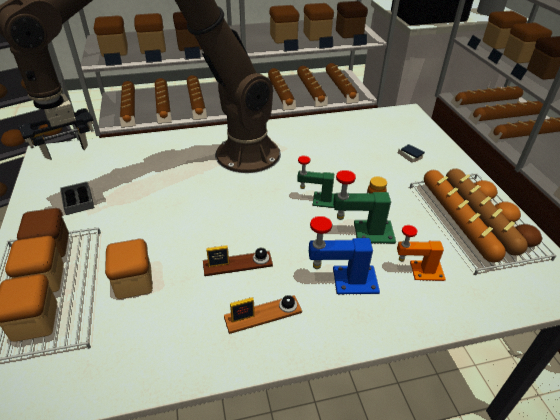

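View pics/top0.png

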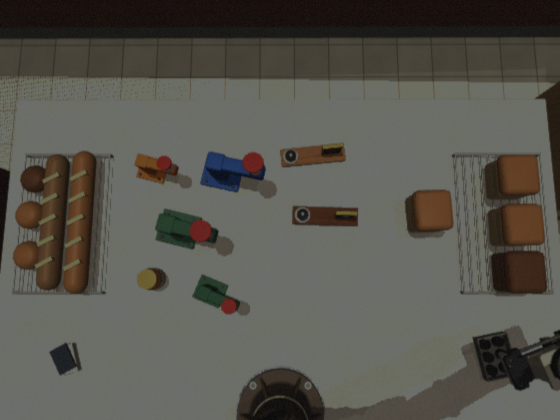

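The scene picture shows the dark holder at about (238,262), with its cap at (262,254), and the lighter finished sign at (262,312). The larger green press is at (365,208) with its palm at (345,178). In the top view the holder is at (325,216), cap (302,214), sign (346,215), and the green palm at (200,230).

```bash
python3 - <<'E'
from h import *
np.set_printoptions(precision=4,suppress=True)
def cloud(n,d):
    K,R,t=cam(n); v,u=np.mgrid[:420,:560]; P=np.stack([u,v,np.ones_like(u)],-1)@np.linalg.inv(K).T*d[...,None]
    return (P-t)@R
for n in("scene","top"):
    im,d=shot(n); P=cloud(n,d); c=im.astype(int); X,Y,Z=np.moveaxis(P,-1,0)
    def rep(l,m):
        p=P[m]; v,u=np.where(m)
        if len(p)<3: print(n,l,len(p)); return
        r=cv2.minAreaRect(p[:,:2].astype(np.float32)*1000)
        print(n,l,len(p),"mean",p.mean(0),"mid",(p.min(0)+p.max(0))/2,"uv",u.mean(),v.mean(),"rect",np.round(r[0],1),np.round(r[1],1),round(r[2],1))
    near=(abs(X-.52)<.06)&(abs(Y-.2)<.06)
    rep("palm",near&(Z>.215)&(c[...,0]>120)&(c[...,1]<70))
    rep("arm",(abs(X-.52)<.09)&(abs(Y-.23)<.1)&(Z>.138)&(Z<.16)&(c[...,1]>c[...,0]+15))
    rep("foot",(abs(X-.52)<.1)&(abs(Y-.27)<.1)&(Z>.006)&(Z<.02)&(c[...,1]>c[...,0]+10))
    rep("ring",near&(Z<.1)&(Z>.055)&(c[...,0]>100)&(c[...,2]<80))
    h=(abs(X-.57)<.06)&(abs(Y+.14)<.13)
    rep("holderfoot",h&(Z>.007)&(Z<.025)&(c.sum(-1)<330))
    rep("sign",h&(Z>.06))
    rep("signtop",h&(Z>.077))
    rep("cap",h&(Z>.036)&(Y>-.11)&(Z<.05))
    rep("dot",h&(Z>.03)&(Y>-.11)&(Z<.05)&(c.min(-1)>150))
for nm,im in(("s",env.get_image("scene")[0][140:290,190:410]),("t",env.get_image("top")[0][130:270,140:380])):
    cv2.imwrite(f"pics/c_{nm}.png",cv2.resize(im,None,fx=3.3,fy=3.3,interpolation=cv2.INTER_CUBIC)[:,:,::-1])
E
```

```text
scene palm 162 mean [0.5074 0.1969 0.2259] mid [0.5077 0.1964 0.224 ] uv 345.41975308641975 175.91358024691357 rect [507.8 196.6] [49.9 51. ] 84.5
scene arm 544 mean [0.5267 0.2613 0.1476] mid [0.521  0.2506 0.1472] uv 365.24264705882354 198.22610294117646 rect [517.7 254. ] [164.5  50.5] 74.9
scene foot 502 mean [0.5419 0.3052 0.013 ] mid [0.5225 0.3073 0.0129] uv 374.17330677290835 232.4003984063745 rect [522.1 308.8] [170.4 123.8] 1.7
scene ring 0
scene holderfoot 774 mean [ 0.5774 -0.1418  0.0133] mid [ 0.5718 -0.1364  0.0158] uv 235.6266149870801 263.85400516795863 rect [ 570.2 -136.2] [198.5  60.5] 88.0
scene sign 178 mean [ 0.5705 -0.1914  0.0749] mid [ 0.5678 -0.1909  0.0736] uv 216.7921348314607 250.08988764044943 rect [ 568.8 -190.9] [59.8 14.5] 87.4
scene signtop 88 mean [ 0.569  -0.1901  0.0818] mid [ 0.5677 -0.1909  0.082 ] uv 217.0 247.9318181818182 rect [ 568.3 -191. ] [59.4 13.4] 87.4
scene cap 90 mean [ 0.574  -0.0663  0.0422] mid [ 0.5727 -0.0664  0.0415] uv 260.74444444444447 251.93333333333334 rect [573.2 -66.8] [32.6 33.4] 70.6
scene dot 2
top palm 0
top arm 506 
[... 208 characters left out ...]
352668213457 230.35266821345706 rect [529.5 310. ] [116.4  96.3] 76.1
top ring 0
top holderfoot 916 mean [ 0.5677 -0.134   0.0122] mid [ 0.5758 -0.1349  0.0155] uv 324.3788209606987 215.5316593886463 rect [ 578.3 -134.9] [198.8  74.2] 88.4
top sign 99 mean [ 0.5665 -0.1903  0.0781] mid [ 0.5668 -0.19    0.0738] uv 345.969696969697 212.9090909090909 rect [ 566.9 -190. ] [58.8 10.3] 89.6
top signtop 77 mean [ 0.5675 -0.1908  0.0814] mid [ 0.5673 -0.1901  0.0823] uv 346.2857142857143 212.41558441558442 rect [ 567.2 -190.1] [58.5  9.6] 89.8
top cap 97 mean [ 0.5713 -0.0656  0.0414] mid [ 0.5715 -0.0649  0.0417] uv 302.25773195876286 213.08247422680412 rect [571.5 -64.9] [30.6 29.9] 0.1
top dot 0
```

View pics/c_s.png

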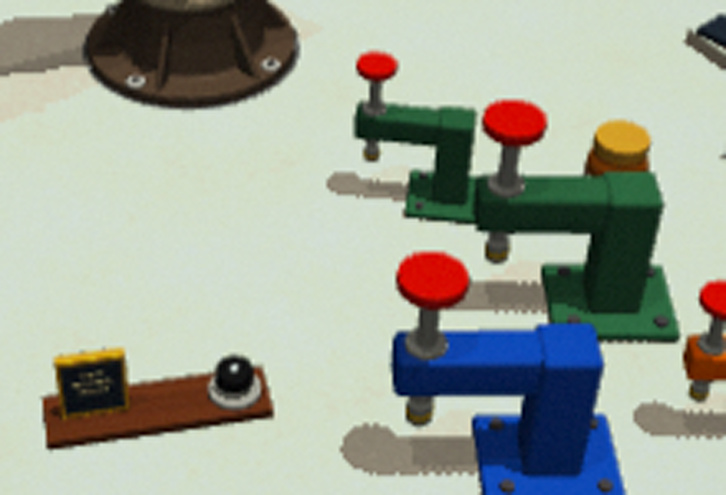

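View pics/c_t.png

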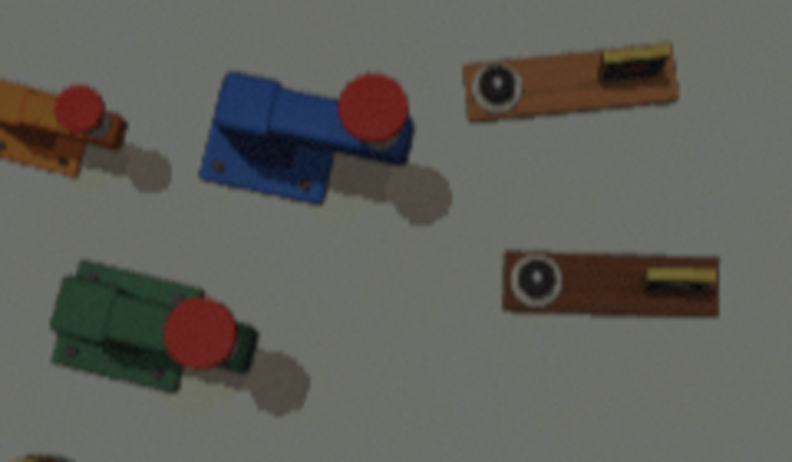

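Holder and press are identified. The cap measures about (0.572,-0.065) with its top at 42 mm, the sign about (0.567,-0.190) with its top at 82 mm, and the palm about (0.507,0.197,0.225), all matching the given heights. I'm moving now.

Call:
{"name": "carry_out", "arguments": {"deltas": "0 42 -22 0 0 0 0; 0 42 -22 0 0 0 0; 0 42 -22 0 0 0 0; 0 42 -22 0 0 0 0; 0 42 -22 0 0 0 0; 0 42 -22 0 0 0 0; 0 42 -22 0 0 0 0; 0 42 -22 0 0 0 0; 0 42 -22 0 0 0 0; 0 42 -22 0 0 0 0"}}

```text
t: 2.2
tcp_pos: [0.5352, -0.2335, 0.2216]
orientation: [0.985, 0.175, 0.0, 0.0]
ft_force: [0.3, -0.3, 0.0]
width: 0.092
grasp_force: 0.0
```

Call:
{"name": "carry_out", "arguments": {"deltas": "0 0 0 0 0 0 -8.5; 0 0 0 0 0 0 -8.5; 0 0 0 0 0 0 -8.5; 0 0 0 0 0 0 -8.5; 0 0 0 0 0 0 -8.5; 0 0 0 0 0 0 -8.5; 0 0 0 0 0 0 -8.5; 0 0 0 0 0 0 -8.5; 0 0 0 0 0 0 0; 0 0 0 0 0 0 0"}}

```text
t: 3.2
tcp_pos: [0.534, -0.2351, 0.2213]
orientation: [0.72, 0.694, 0.0, -0.0]
ft_force: [0.4, -0.5, 0.1]
width: 0.0917
grasp_force: 0.0
```

```bash
cat >> h.py <<'E'
from scipy.spatial.transform import Rotation as Ro
def to(xyz,heading=None):
    "shift in tool axes (mm) to world xyz; turn about tool z (deg) so that tool x heads there"
    o=env.get_obs(); R=Ro.from_quat(o["orientation"]).as_matrix()
    hd=np.degrees(np.arctan2(R[1,0],R[0,0]))
    print("tcp",o["tcp_pos"].round(4),"tilt z",R[:,2].round(4),"head",round(hd,2),"q",o["qpos"].round(2),"F",o["ft_force"].round(2),"w",round(o["width"],4),"g",round(o["grasp_force"],1),"t",o["t"])
    print("shift",(R.T@(np.array(xyz)-o["tcp_pos"])*1000).round(1), "turn z",None if heading is None else round(-((heading-hd+180)%360-180),2))
E
python3 - <<'E'
from h import *
np.set_printoptions(precision=4,suppress=True)
def red(n,u,v):
    im,d=shot(n); c=im.astype(int); m=((c[...,0]>90)&(c[...,1]<60)&(c[...,2]<60)).astype(np.uint8)
    k,l,s,ce=cv2.connectedComponentsWithStats(m); i=l[v,u]; print(n,s[i],ce[i]); return ce[i]
a=red("scene",345,176); b=red("top",200,230)
print("palm top",at_z("top",b,.225), at_z("scene",a,.2225), tri("scene",a,"top",b))
print("plunger",at_z("scene",(340.6,215.8),.065))
to([.568,-.1905,.12],88.5)
E
```

```text
scene [336 171  19  13 186] [345.4839 176.5376]
top [190 220  21  22 362] [199.9945 230.5387]
palm top [0.5019 0.1992 0.225 ] [0.5061 0.198  0.2225] (array([0.5023, 0.2   , 0.2196]), np.float64(0.0005691529534180169))
plunger [0.4986 0.2032 0.065 ]
tcp [ 0.5341 -0.235   0.2213] tilt z [-0.     -0.0001 -1.    ] head 88.0 q [ 0.6   0.4  -0.39  1.65  0.16  1.12  0.14] F [ 0.17 -0.9   0.51] w 0.0915 g 0.0 t 3.3
shift [ 45.7  32.4 101.3] turn z -0.5
```

Call:
{"name": "carry_out", "arguments": {"deltas": "0 23 16 0 0 0 -0.5; 0 23 16 0 0 0 0; 0 0 0 40 0 0 0; 0 0 0 40 0 0 0; 0 0 0 40 0 0 0; 0 0 0 30 0 0 0; 0 0 0 21 0 0 0; 0 0 0 0 0 0 0; 0 0 0 0 0 0 0"}}

```text
t: 4.2
tcp_pos: [0.5676, -0.1898, 0.0507]
orientation: [0.715, 0.699, -0.0, -0.0]
ft_force: [1.0, -0.2, 0.4]
width: 0.0918
grasp_force: 0.0
```

```bash
python3 - <<'E'
from h import *
shot("scene"); im,d=shot("top"); to([.568,-.1905,.05],88.5)
im,_=env.get_image("scene")
cv2.imwrite("pics/g1.png",cv2.resize(im[160:300,150:350],None,fx=3.5,fy=3.5,interpolation=cv2.INTER_CUBIC)[:,:,::-1])
E
```

```text
tcp [ 0.5684 -0.19    0.0519] tilt z [ 2.3e-03 -7.0e-04 -1.0e+00] head 88.67 q [ 0.48  0.61 -0.35  1.79  0.28  0.79 -0.04] F [-0.25  0.55  0.79] w 0.0918 g 0.0 t 4.3
shift [-0.5 -0.4  1.9] turn z 0.17
```

View pics/g1.png

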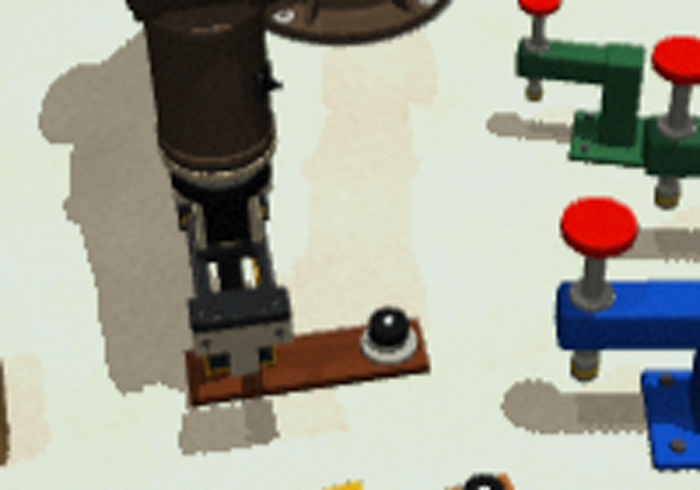

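The gripper straddles the sign, so I'll close and check the grip before sliding.

Call:
{"name": "carry_out", "arguments": {"deltas": "1 0 0 0 0 0 0; 1 0 0 0 0 0 0; 1 0 0 0 0 0 0; 1 0 0 0 0 0 0; 1 0 0 0 0 0 0; 1 0 0 0 0 0 0; 1 0 0 0 0 0 0; 1 0 0 0 0 0 0", "newtons": 25}}

```text
t: 5.15
tcp_pos: [0.5673, -0.1899, 0.0503]
orientation: [0.715, 0.699, -0.0, -0.0]
ft_force: [-0.5, -0.5, -0.9]
width: 0.0325
grasp_force: 0.0
```

Call:
{"name": "carry_out", "arguments": {"deltas": "1 10 -3 0 0 0 0; 1 20 -5 0 0 0 0; 1 26 -7 0 0 0 0; 1 26 -8 0 0 0 0; 1 26 -8 0 0 0 0; 1 26 -8 0 0 0 0; 1 26 -8 0 0 0 0; 1 26 -8 0 0 0 0; 1 20 -5 0 0 0 0; 1 10 -3 0 0 0 0"}}

```text
t: 6.15
tcp_pos: [0.5084, 0.0303, 0.0505]
orientation: [0.714, 0.7, 0.0, -0.0]
ft_force: [0.3, 0.4, -0.2]
width: 0.0001
grasp_force: 0.0
```

Call:
{"name": "carry_out", "arguments": {"deltas": "1 20 -6 0 0 0 0; 1 15 -4 0 0 0 0; 1 8 -2 0 0 0 0; 1 0 0 0 0 0 0; 1 0 0 0 0 0 0"}}

```text
t: 6.65
tcp_pos: [0.4983, 0.07, 0.0503]
orientation: [0.715, 0.699, -0.0, 0.0]
ft_force: [-0.7, -0.4, -0.1]
width: 0.0003
grasp_force: 0.0
```

```bash
cat >m.py <<'E'
from h import *
import sys
np.set_printoptions(precision=4,suppress=True)
to([.5,.074,.05],88.5)
def cloud(n,d):
    K,R,t=cam(n); v,u=np.mgrid[:420,:560]; P=np.stack([u,v,np.ones_like(u)],-1)@np.linalg.inv(K).T*d[...,None]
    return (P-t)@R
for n in("scene","top"):
    im,d=shot(n); P=cloud(n,d); c=im.astype(int); X,Y,Z=np.moveaxis(P,-1,0)
    def rep(l,m):
        p=P[m]; v,u=np.where(m)
        if len(p): print(n,l,len(p),"mean",p.mean(0),"mid",(p.min(0)+p.max(0))/2,"uv",u.mean().round(1),v.mean().round(1))
    near=(abs(X-.51)<.06)&(abs(Y-.2)<.06)
    rep("palm",near&(Z>.215)&(c[...,0]>80)&(c[...,1]<60))
    rep("plungerlow",near&(Z<.1)&(Z>.055)&(c[...,1]<c[...,0]+8))
    rep("cap",near&(Z>.036)&(Z<.048)&(c.max(-1)<90))
    rep("plate",near&(Z>.012)&(Z<.025)&(c.min(-1)>110))
    rep("bar",(abs(X-.51)<.05)&(abs(Y-.14)<.1)&(Z>.008)&(Z<.016)&(c[...,0]>c[...,1]+15))
    if n=="scene":
        u,v=proj(n,[.504,.2,.05]).astype(int); cv2.imwrite(f"pics/{sys.argv[1]}.png",cv2.resize(im[v-45:v+45,u-60:u+60],None,fx=6,fy=6,interpolation=cv2.INTER_CUBIC)[:,:,::-1]); print("crop origin",u-60,v-45)
E
python3 m.py p1
```

```text
tcp [0.4983 0.07   0.0503] tilt z [ 0.     -0.0006 -1.    ] head 88.68 q [ 0.03  0.49 -0.37  2.03  0.28  0.67 -0.54] F [-0.71 -0.42 -0.14] w 0.0003 g 0.0 t 6.65
shift [4.1 1.6 0.3] turn z 0.18
scene palm 190 mean [0.5099 0.1958 0.2249] mid [0.5084 0.1966 0.2229] uv 345.3 176.8
scene plungerlow 57 mean [0.5087 0.1965 0.0783] mid [0.5061 0.1983 0.0781] uv 340.1 215.0
crop origin 279 175
top palm 361 mean [0.5023 0.1993 0.2245] mid [0.5023 0.1996 0.2233] uv 200.0 230.4
```

View pics/p1.png

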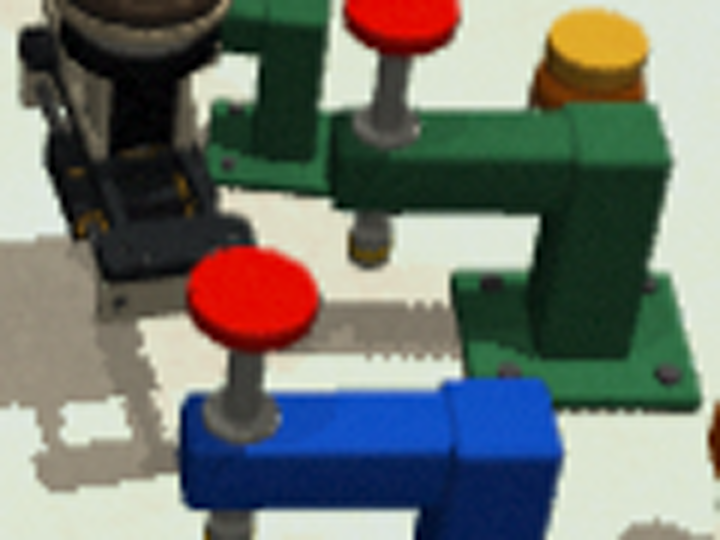

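I made a mistake there: I started the slide while the fingers were still closing (opening 32 mm), so they slid off the sign. The picture shows the empty gripper left of the press, and the plunger at crop (369,250), which is pixel (340.5,216.7). I'll raise, go back open, and measure the holder again.

Call:
{"name": "carry_out", "arguments": {"deltas": "0 0 0 -45 0 0 0; 0 0 0 -45 0 0 0; 0 0 0 -40 0 0 0; 0 0 0 0 0 0 0"}}

```text
t: 7.15
tcp_pos: [0.5014, 0.0708, 0.1856]
orientation: [0.716, 0.699, 0.004, 0.003]
ft_force: [0.1, 0.3, 0.4]
width: 0.0279
grasp_force: 0.0
```

```bash
cat >hm.py <<'E'
from h import *
np.set_printoptions(precision=4,suppress=True)
def cloud(n,d):
    K,R,t=cam(n); v,u=np.mgrid[:420,:560]; P=np.stack([u,v,np.ones_like(u)],-1)@np.linalg.inv(K).T*d[...,None]
    return (P-t)@R
for n in("scene","top"):
    im,d=shot(n); P=cloud(n,d); c=im.astype(int); X,Y,Z=np.moveaxis(P,-1,0)
    for l,m in(("signtop",(abs(X-.57)<.07)&(abs(Y+.15)<.13)&(Z>.076)&(Z<.086)),("cap",(abs(X-.57)<.07)&(abs(Y+.05)<.09)&(Z>.036)&(Z<.05))):
        p=P[m]
        if len(p)>3:
            r=cv2.minAreaRect(p[:,:2].astype(np.float32)*1000); print(n,l,len(p),"mid",(p.min(0)+p.max(0))/2,np.round(r[0],1),np.round(r[1],1),round(r[2],1))
to([.5675,-.19,.17],88.5)
E
python3 hm.py
```

```text
scene signtop 87 mid [ 0.5543 -0.1855  0.0809] [ 554.  -185.3] [57.1 15.5] 84.4
scene cap 86 mid [ 0.566  -0.0609  0.0419] [566.7 -61.1] [29.6 32.6] 75.5
top signtop 80 mid [ 0.5543 -0.1843  0.0809] [ 553.9 -184. ] [58.5 11.4] 84.1
top cap 99 mid [ 0.5655 -0.0604  0.0418] [565.5 -60.5] [30.7 33.1] 1.6
tcp [0.4989 0.0699 0.1811] tilt z [ 0.0022 -0.0003 -1.    ] head 88.61 q [ 0.1   0.32 -0.43  1.89  0.16  0.97 -0.43] F [-1.02 -0.32 -0.73] w 0.036 g 0.0 t 7.25
shift [-258.1   74.9   11.4] turn z 0.11
```

The holder shifted only slightly: the sign is now at (0.554,-0.185) and its heading is about 84.4°. I'll go back over it and grasp again.

Call:
{"name": "carry_out", "arguments": {"deltas": "0 -32 7.6 0 0 0 0; 0 -32 7.6 0 0 0 0; 0 -32 7.6 0 0 0 0; 0 -32 7.6 0 0 0 0; 0 -32 7.6 0 0 0 0; 0 -32 7.6 0 0 0 0; 0 -32 7.6 0 0 0 0; 0 -30 7.6 0 0 0 0; 0 0 0 0 0 0 4.2; 0 0 0 0 0 0 0"}}

```text
t: 8.25
tcp_pos: [0.552, -0.1859, 0.1783]
orientation: [0.741, 0.671, -0.001, -0.001]
ft_force: [0.7, 1.3, -0.4]
width: 0.0919
grasp_force: 0.0
```

```bash
python3 -c "
from h import *
to([.5543,-.185,.05],84.4)"
```

```text
tcp [ 0.552  -0.1859  0.1783] tilt z [-3.3e-03  6.0e-04 -1.0e+00] head 84.29 q [ 0.46  0.43 -0.31  1.71  0.15  1.03 -0.01] F [ 0.68  1.26 -0.35] w 0.0919 g 0.0 t 8.25
shift [  1.1   2.7 128.3] turn z -0.11
```

Call:
{"name": "carry_out", "arguments": {"deltas": "0 1 2 40 0 0 0; 0 0 0 40 0 0 0; 0 0 0 30 0 0 0; 0 0 0 20 0 0 0; 0 0 0 0 0 0 0; 1 0 0 0 0 0 0; 1 0 0 0 0 0 0; 1 0 0 0 0 0 0; 1 0 0 0 0 0 0; 1 0 0 0 0 0 0", "newtons": 25}}

```text
t: 9.25
tcp_pos: [0.5556, -0.1839, 0.051]
orientation: [0.74, 0.672, 0.0, 0.0]
ft_force: [-0.7, 0.1, -0.2]
width: 0.0562
grasp_force: 0.0
```

Call:
{"name": "carry_out", "arguments": {"deltas": "1 0 0 0 0 0 0; 1 0 0 0 0 0 0; 1 0 0 0 0 0 0; 1 0 0 0 0 0 0; 1 0 0 0 0 0 0; 1 0 0 0 0 0 0; 1 0 0 0 0 0 0; 1 0 0 0 0 0 0"}}

```text
t: 10.05
tcp_pos: [0.555, -0.1838, 0.0501]
orientation: [0.74, 0.672, -0.0, -0.0]
ft_force: [-0.5, -0.2, -3.0]
width: 0.0097
grasp_force: 25.0
```

```bash
python3 -c "
from h import *
to([.554,-.185,.05],84.4)"
```

```text
tcp [ 0.555  -0.1838  0.0501] tilt z [-5.e-04  0.e+00 -1.e+00] head 84.5 q [ 0.42  0.58 -0.28  1.83  0.22  0.76 -0.07] F [-0.47 -0.25 -3.02] w 0.0097 g 25.0 t 10.05
shift [-1.3 -0.9  0.1] turn z 0.1
```

The sign is gripped firmly (9.7 mm opening, 25 N). Now I'll slide it.

Call:
{"name": "carry_out", "arguments": {"deltas": "1 10 -3.4 0.3 0 0 0; 1 15 -5.1 0 0 0 0; 1 20 -6.8 0 0 0 0; 1 24 -8.2 0 0 0 0; 1 24 -8.2 0 0 0 0; 1 24 -8.2 0 0 0 0; 1 24 -8.2 0 0 0 0; 1 24 -8.2 0 0 0 0; 1 24 -8.2 0 0 0 0; 1 20 -6.8 0 0 0 0"}}

```text
t: 11.05
tcp_pos: [0.5029, 0.034, 0.0501]
orientation: [0.739, 0.673, 0.0, -0.0]
ft_force: [0.6, -0.8, -2.4]
width: 0.0099
grasp_force: 25.0
```

Call:
{"name": "carry_out", "arguments": {"deltas": "1 18 -6.2 0 0 0 0; 1 14 -4.8 0 0 0 0; 1 8 -2.7 0 0 0 0; 1 4 -1.4 0 0 0 0; 1 0 0 0 0 0 0; 1 0 0 0 0 0 0; 1 0 0 0 0 0 0"}}

```text
t: 11.75
tcp_pos: [0.4936, 0.0762, 0.05]
orientation: [0.74, 0.672, 0.0, -0.0]
ft_force: [-1.3, 2.3, -0.4]
width: 0.0096
grasp_force: 25.0
```

```bash
sed -i 's/(c.max(-1)<90)/(c[...,1]<c[...,0]+20)/' m.py; python3 m.py p2
```

```text
tcp [0.4936 0.0762 0.05  ] tilt z [ 0.0001  0.0002 -1.    ] head 84.48 q [-0.04  0.48 -0.3   2.04  0.22  0.65 -0.57] F [-1.35  2.27 -0.43] w 0.0096 g 25.0 t 11.75
shift [-1.5  6.6  0. ] turn z -4.02
scene palm 193 mean [0.5102 0.1958 0.225 ] mid [0.5064 0.1969 0.223 ] uv 345.3 176.8
scene plungerlow 57 mean [0.5086 0.1966 0.0783] mid [0.5051 0.1978 0.0793] uv 340.1 215.0
scene cap 71 mean [0.5072 0.1972 0.0421] mid [0.5057 0.199  0.0416] uv 338.9 223.4
scene plate 27 mean [0.5176 0.196  0.0185] mid [0.5025 0.2042 0.0176] uv 338.9 231.1
scene bar 306 mean [0.5115 0.1162 0.0126] mid [0.4989 0.1339 0.012 ] uv 313.9 235.1
crop origin 279 175
top palm 360 mean [0.5024 0.1993 0.2242] mid [0.5026 0.1999 0.2242] uv 200.0 230.4
top bar 4 mean [0.4854 0.2212 0.0128] mid [0.4863 0.2228 0.0128] uv 207.0 242.8
```

View pics/p2.png

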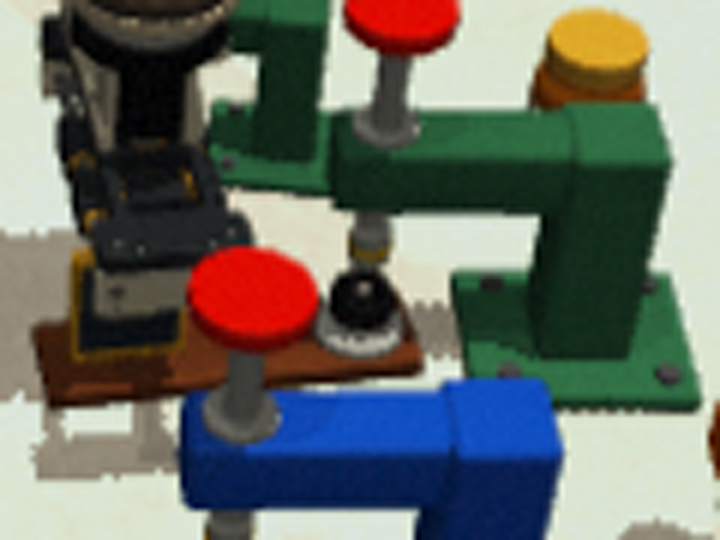

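The picture shows the cap almost under the plunger: dot at about crop (364,287), plunger tip centre about (369,255). I'm computing the remaining offset.

```bash
python3 - <<'E'
from h import *
np.set_printoptions(precision=4,suppress=True)
im=shot("scene")[0]; 
g=im[205:240,325:355].astype(int)
# plunger edges by row, dark/coloured against bright background
for v in range(208,236):
    r=im[v,328:352].astype(int); print(v," ".join(f"{a[0]:3d}/{a[2]:3d}" for a in r))
print(at_z("scene",(339.25,222.4),.042),at_z("scene",(340.17,217.1),.062))
print("palm top view",at_z("top",(200.0,230.5),.225))
E
```

```text
208 200/175 196/169 198/172 196/174 195/175 187/163  90/ 82  11/ 20  22/ 28  18/ 25  16/ 25  18/ 25  16/ 25  17/ 26  18/ 24  17/ 25  15/ 24  17/ 25  17/ 25  16/ 25  16/ 22  12/ 20  19/ 27  15/ 25
209 220/200 221/192 221/193 221/198 221/200 212/190 105/ 94  13/ 20  17/ 28  16/ 24  15/ 25  17/ 25  16/ 24  16/ 24  19/ 26  16/ 20  15/ 21  18/ 25  17/ 24  17/ 25  17/ 26  15/ 24  19/ 25  16/ 21
210 220/202 223/197 221/195 220/197 220/198 219/194 202/179 189/166 146/129 139/128  67/ 63  42/ 41  41/ 42  46/ 44  46/ 45  45/ 45  42/ 40  40/ 41  94/ 98  95/ 97  94/ 94  93/ 96  95/ 99  95/ 95
211 220/198 221/198 219/197 221/196 222/198 221/196 221/197 218/195 210/186 201/179  92/ 83  56/ 51  58/ 54  59/ 56  68/ 63 101/ 97 166/159 195/189 201/200 201/198 200/196 201/196 200/193 201/193
212 221/195 221/195 220/196 220/197 220/196 221/195 219/193 221/196 216/193 190/168  87/ 80  63/ 56  59/ 56  62/ 57  65/ 58  91/ 87 169/161 221/214 221/215 222/217 218/214 220/215 219/212 222/214
213 221/196 220/195 220/195 219/196 220/198 221/198 221/199 221/199 215/191 118/103  85/ 79  79/ 74  74/ 69  75/ 68  77/
[... 3770 characters left out ...]
5/ 47 128/105 129/106 139/115
233 107/ 20 104/ 18 108/ 22 108/ 25  98/ 23  98/ 37  70/ 58  98/ 91 110/ 98 128/117 149/136 152/139 148/136 140/127 107/ 97 108/ 97  89/ 52 107/ 29 113/ 22 113/ 23 115/ 34 121/ 82 145/119 147/119
234 110/ 20 111/ 24 113/ 23 112/ 24 115/ 29 114/ 28 101/ 32  90/ 40  94/ 45  82/ 62  87/ 73  89/ 76  88/ 73  94/ 65  83/ 46 101/ 36 105/ 25 109/ 22 112/ 23 111/ 21 112/ 30 136/ 90 202/188 147/122
235 113/ 25 116/ 27 114/ 24 114/ 28 112/ 24 110/ 23 111/ 23 107/ 25 108/ 26 100/ 29  99/ 29  95/ 27 100/ 33 103/ 29 100/ 27 107/ 28  97/ 21  92/ 22  79/ 15  75/ 15  74/ 20 119/ 86 217/208 205/195
[0.5031 0.1997 0.042 ] [0.5009 0.2013 0.062 ]
palm top view [0.502  0.1992 0.225 ]
```

The offset is about (-2, +0.5) mm in world. I'll nudge it, release, and rise.

Call:
{"name": "carry_out", "arguments": {"deltas": "1 0.3 -1 0 0 0 0; 1 0 -1 0 0 0 0; 1 0 0 0 0 0 0; 1 0 0 0 0 0 0; 1 0 0 0 0 0 0"}}

```text
t: 12.4
tcp_pos: [0.4916, 0.0765, 0.05]
orientation: [0.74, 0.672, -0.0, 0.0]
ft_force: [0.3, -1.3, -1.2]
width: 0.0097
grasp_force: 25.0
```

Call:
{"name": "carry_out", "arguments": {"deltas": "0 0 0 0 0 0 0; 0 0 0 0 0 0 0; 0 0 0 0 0 0 0; 0 0 0 0 0 0 0; 0 0 0 0 0 0 0; 0 0 0 0 0 0 0; 0 0 0 0 0 0 0; 0 0 0 0 0 0 0; 0 0 0 0 0 0 0; 0 0 0 0 0 0 0"}}

```text
t: 13.4
tcp_pos: [0.4915, 0.0768, 0.05]
orientation: [0.74, 0.672, -0.0, 0.0]
ft_force: [-0.5, 0.6, -0.0]
width: 0.0851
grasp_force: 0.0
```

```bash
python3 - <<'E'
from h import *
np.set_printoptions(precision=4,suppress=True)
im=shot("scene")[0]; to([.493,.077,.26],84.5)
w=im[219:228,334:346].astype(float).min(-1)
s=im[220:226,336:344].astype(float).min(-1); s[s>150]=0; s=np.clip(s-20,0,None); s[:1]=0
v,u=np.mgrid[220:226,336:344]; print(im[219:227,333:347,0]); print("dot",(u*s).sum()/s.sum(),(v*s).sum()/s.sum())
E
```

```text
tcp [0.4916 0.0768 0.05  ] tilt z [ 0.     -0.0001 -1.    ] head 84.51 q [-0.04  0.47 -0.3   2.04  0.22  0.65 -0.57] F [0.59 0.47 0.65] w 0.0885 g 0.0 t 13.45
shift [   0.3    1.4 -210. ] turn z 0.01
[[220 220 214 146 112  34  53  67  65 136 202 220 219 221]
 [221 216 142  50  47   9  24  31  36 100 189 221 220 220]
 [214 142  48   7   8  10  28  26  13  37  99 189 219 220]
 [210  66  10  11  20  66 118 109  10   8  31 120 220 221]
 [209  23  11   9  11  38  73  73   8   6  12  62 172 220]
 [122   7   8   9   6  12  19  25  11  10  17  30 108 222]
 [ 76   4  11  12  20  12  16  20   8  15  15  24  63 147]
 [ 91   0  11   5  12  10  15  10  11  13  15  38  62  84]]
dot 340.072972972973 222.03513513513514
```

The dot is now at pixel (339.2,222.2), which puts the cap at the plunger axis. Next I'll rise, close the fingers and move over the palm button.

Call:
{"name": "carry_out", "arguments": {"deltas": "0 0 0 -20 0 0 0; 0 0 0 -40 0 0 0; 1 0 0 -45 0 0 0; 1 0 0 -45 0 0 0; 1 0 0 -45 0 0 0; 1 0 0 -30 0 0 0; 1 0 0 0 0 0 0; 1 0 0 0 0 0 0"}}

```text
t: 14.25
tcp_pos: [0.4917, 0.0768, 0.2753]
orientation: [0.74, 0.672, 0.0, 0.0]
ft_force: [-0.2, -0.6, -1.5]
width: 0.0486
grasp_force: 0.0
```

Call:
{"name": "carry_out", "arguments": {"deltas": "1 24 0 0 0 0 0; 1 34 0 0 0 0 0; 1 34 0 0 0 0 0; 1 24 0 0 0 0 0; 1 7 0 0 0 0 0; 1 0 0 0 0 0 0; 1 0 0 0 0 0 0; 1 0 0 0 0 0 0; 1 0 0 0 0 0 0; 1 0 0 0 0 0 0"}}

```text
t: 15.25
tcp_pos: [0.5035, 0.1985, 0.2751]
orientation: [0.741, 0.672, 0.0, 0.0]
ft_force: [0.1, 0.5, -0.1]
width: 0.0002
grasp_force: 0.0
```

```bash
python3 - <<'E'
from h import *
to([.503,.1993,.243],84.5)
im=shot("scene")[0]
print(im[219:225,333:347,0])
cv2.imwrite("pics/p3.png",cv2.resize(im[140:250,270:400],None,fx=5,fy=5,interpolation=cv2.INTER_CUBIC)[:,:,::-1])
E
```

```text
tcp [0.5035 0.1985 0.2751] tilt z [ 3.e-04 -2.e-04 -1.e+00] head 84.44 q [-0.16  0.29 -0.41  1.67  0.12  1.2  -0.69] F [ 0.05  0.51 -0.05] w 0.0002 g 0.0 t 15.25
shift [ 0.7 -0.5 32.1] turn z -0.06
[[216 215 210 143 108  33  52  66  62 134 196 217 216 215]
 [215 211 138  50  46  13  23  29  32  98 184 218 215 216]
 [209 137  49   8   9  14  30  24  14  34  93 185 215 217]
 [206  64  13   8  17  62 113 107   8   6  27 116 215 216]
 [206  25  13  12  14  37  71  69  12  12  12  56 169 217]
 [127  12   8  10  11   8  21  18  11  11  13  30 106 217]]
```

View pics/p3.png

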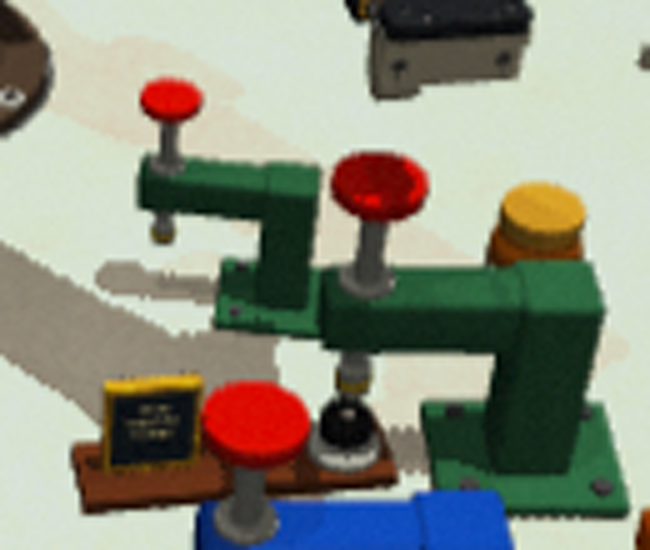

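The picture shows the cap right below the plunger (dot at crop (348,413), plunger tip at (353,382)) and the closed fingers above the palm. I'll press in stages.

Call:
{"name": "carry_out", "arguments": {"deltas": "1 0 0 15 0 0 0; 1 0 0 12 0 0 0; 1 0 0 5 0 0 0; 1 0 0 4 0 0 0; 1 0 0 4 0 0 0; 1 0 0 4 0 0 0; 1 0 0 4 0 0 0; 1 0 0 3 0 0 0; 1 0 0 0 0 0 0; 1 0 0 0 0 0 0"}}

```text
t: 16.3
tcp_pos: [0.5034, 0.1993, 0.2241]
orientation: [0.74, 0.672, 0.0, 0.0]
ft_force: [0.1, -0.8, -0.1]
width: 0.0003
grasp_force: 0.0
```

```bash
python3 - <<'E'
from h import *
to([.503,.1993,.211],84.5)
im,d=shot("scene")
print(im[214:226,333:347,0])
E
```

```text
tcp [0.5034 0.1993 0.2241] tilt z [ 1.e-04  0.e+00 -1.e+00] head 84.51 q [-0.17  0.33 -0.4   1.75  0.14  1.09 -0.71] F [ 0.13 -0.8  -0.12] w 0.0003 g 0.0 t 16.3
shift [-0.1 -0.4 13.1] turn z 0.01
[[217 218 217 208  80  67  79  80  81  81  87 159 218 215]
 [216 217 217 209  62  57  61  63  71  62  71 148 217 217]
 [217 217 217 209  63  70  65  69  62  85  94 178 217 218]
 [218 216 219 207  57  79  84  85  83  90 102 211 218 218]
 [217 216 218 209 114  64  69  75  72  69 114 219 217 219]
 [218 217 211 144 110  33  50  69  61 133 198 214 218 217]
 [217 210 140  51  45  13  23  30  32  99 185 218 218 217]
 [210 137  46  10  11  12  28  27  11  36  96 186 217 217]
 [207  65  13   8  17  65 113 106  11   8  30 117 218 217]
 [207  23  10   3  13  35  72  72  11  13  18  58 169 217]
 [128   8   5  10  14  12  19  20  11  10  15  28 107 218]
 [ 88   4   4  11  11   8  14  19  11  14  12  18  62 146]]
```

There's no force and no motion although the tips should be at 0.207, so I'll look.

```bash
python3 - <<'E'
from h import *
np.set_printoptions(precision=4,suppress=True)
im,d=shot("scene"); im2,d2=shot("top")
a=cv2.resize(im[110:230,290:410],None,fx=3.3,fy=3.3,interpolation=cv2.INTER_CUBIC); b=cv2.resize(im2[160:280,140:260],None,fx=3.3,fy=3.3,interpolation=cv2.INTER_CUBIC)
cv2.imwrite("pics/p4.png",np.hstack([a,b])[:,:,::-1])
T=env.get_obs()["tcp_pos"]; print(proj("scene",T+[0,0,-.017]),proj("scene",T),proj("scene",[.503,.199,.225]))
for v in range(150,182,3): print(v,[at_d("scene",(u,v),d[v,u])[[0,1,2]].round(3).tolist() for u in (340,345,350)])
E
```

```text
[345.0314 180.2111] [345.6871 175.4543] [345.5373 175.1682]
150 [[0.513, 0.169, 0.321], [0.543, 0.169, 0.34], [0.517, 0.196, 0.32]]
153 [[0.526, 0.164, 0.32], [0.543, 0.171, 0.33], [0.529, 0.191, 0.318]]
156 [[0.53, 0.163, 0.313], [0.566, 0.161, 0.337], [0.575, 0.171, 0.342]]
159 [[0.528, 0.165, 0.302], [0.584, 0.155, 0.341], [0.585, 0.168, 0.34]]
162 [[0.136, 0.336, 0.003], [0.587, 0.154, 0.333], [0.593, 0.165, 0.336]]
165 [[0.154, 0.33, 0.002], [0.593, 0.153, 0.329], [0.593, 0.166, 0.327]]
168 [[0.175, 0.322, 0.004], [0.585, 0.157, 0.313], [0.589, 0.169, 0.314]]
171 [[0.486, 0.188, 0.229], [0.585, 0.158, 0.304], [0.588, 0.171, 0.303]]
174 [[0.495, 0.185, 0.226], [0.508, 0.195, 0.233], [0.501, 0.213, 0.226]]
177 [[0.512, 0.179, 0.228], [0.512, 0.194, 0.226], [0.515, 0.208, 0.226]]
180 [[0.52, 0.177, 0.224], [0.527, 0.189, 0.227], [0.531, 0.202, 0.228]]
```

View pics/p4.png

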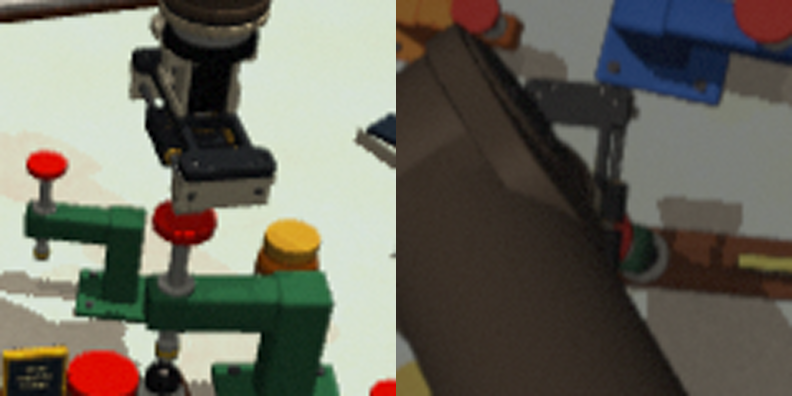

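The fingers are hidden behind the gripper's front, and the palm is untouched. The closed tips may stand higher than stated, so I'll lower in small steps and watch the force.

Call:
{"name": "carry_out", "arguments": {"deltas": "1 0 0 3 0 0 0; 1 0 0 3 0 0 0; 1 0 0 2 0 0 0; 1 0 0 0 0 0 0; 1 0 0 0 0 0 0"}}

```text
t: 16.95
tcp_pos: [0.5035, 0.1994, 0.2162]
orientation: [0.74, 0.672, 0.0, 0.0]
ft_force: [1.3, 1.3, 3.3]
width: 0.0004
grasp_force: 1.3
```

```bash
cat >c.py <<'E'
from h import *
print(env.tips_ahead)
to([.503,.1993,.211],84.5)
print("mom",env.get_obs()["moment"])
im,d=shot("scene")
print(im[170:184:2,335:356:2,0]); print(im[214:226,333:347,0])
E
python3 c.py
```

```text
0.017
tcp [0.5035 0.1994 0.2162] tilt z [ 4.e-04  2.e-04 -1.e+00] head 84.51 q [-0.17  0.34 -0.4   1.76  0.15  1.07 -0.72] F [1.31 1.28 3.32] w 0.0004 g 1.3 t 16.95
shift [-0.1 -0.5  5.2] turn z 0.01
mom [ 0.0337541  -0.13800652 -0.0117382 ]
[[216 218 216 136  76  90  87  90  87  85  86]
 [217 212 144 108  75  84  29  82  89  88  86]
 [215 140 124 107  57  87  75  87  88  90  86]
 [211 128 124 107  67  74  67  75 102 104 202]
 [210 117 125 110 107 112 110 111 111 109 162]
 [212  71 112 110 111 112 112 113 114  98 181]
 [219 189  73  86 108 146 170 144  91  89 216]]
[[218 215 216 210 107  83  77  72  73  78  98 198 218 216]
 [216 218 215 184  69  68  80  80  79  78  87 166 218 218]
 [215 218 214 173  57  54  63  62  65  62  81 189 218 218]
 [217 217 212 170  67  73  63  70  71  78 109 187 218 218]
 [217 219 213 161  56  79  84  87  88  90 124 209 218 219]
 [218 217 209 119  74  63  69  74  69  74 143 217 217 218]
 [216 209 142  47  35  37  48  53  48  61 167 218 217 218]
 [212 140  48   8  12  13  39  38  23  29  99 187 217 219]
 [161  66  11   6  20  65 117 109  12  12  29 118 217 218]
 [191  23  12   8  13  38  72  69  11  10   9  60 169 218]
 [127   9   3  12   8  13  18  20  17  14  12  28 107 216]
 [ 89   6   6  14  13  11  15  17   9   9   9  24  61 146]]
```

Contact: 3.3 N and the plunger has begun moving down. That puts zero stroke at about TCP z 0.220. I'll continue to about 24 mm of stroke.

Call:
{"name": "carry_out", "arguments": {"deltas": "1 0 0 4 0 0 0; 1 0 0 4 0 0 0; 1 0 0 4 0 0 0; 1 0 0 3 0 0 0; 1 0 0 2 0 0 0; 1 0 0 0 0 0 0; 1 0 0 0 0 0 0"}}

```text
t: 17.7
tcp_pos: [0.5035, 0.1994, 0.1992]
orientation: [0.74, 0.672, 0.0, 0.0]
ft_force: [0.9, 0.1, 5.0]
width: 0.0005
grasp_force: 2.7
```

Call:
{"name": "carry_out", "arguments": {"deltas": "1 0 0 1 0 0 0; 1 0 0 1 0 0 0; 1 0 0 1 0 0 0; 1 0 0 0 0 0 0"}}

```text
t: 18.1
tcp_pos: [0.5036, 0.1994, 0.1966]
orientation: [0.74, 0.672, 0.0, 0.0]
ft_force: [-0.9, -1.5, 10.3]
width: 0.0006
grasp_force: 5.1
```

```bash
python3 c.py
```

```text
0.017
tcp [0.5036 0.1994 0.1966] tilt z [ 8.e-04  2.e-04 -1.e+00] head 84.51 q [-0.17  0.36 -0.4   1.79  0.16  1.03 -0.73] F [-0.88 -1.46 10.27] w 0.0006 g 5.1 t 18.1
shift [ -0.2  -0.5 -14.4] turn z 0.01
mom [-0.12729884  0.07168754  0.01476757]
[[218 216 217  92  29  27  35  35  35  34  28]
 [217 217 217  72  58   5  15  13  15  11  11]
 [217 219 216  66  64  74  75  72  75  79  75]
 [219 217 215  67  75  89  78  88  89  85  86]
 [217 178 124  70  82  58  34  86  87  88  87]
 [213 127 110  88  89  85  86  88  86  87  87]
 [152 131 110 106  82  91  84  97 106 110 205]]
[[219 218 217 219 210  86  58  62  62  71 139 218 219 219]
 [217 216 218 217 206  60  59  62  62  78 173 219 218 217]
 [216 217 219 212 163  50  58  60  59  80 182 217 217 219]
 [219 217 219 209 102  55  59  62  60  74 168 216 217 219]
 [218 219 216 182  81  69  64  61  62  74 141 218 218 218]
 [217 216 211 115  68  80  78  78  77  80 126 218 218 219]
 [176 210 141  81  53  62  69  80  71  72 140 219 218 219]
 [146 141  51  60  70  61  63  69  57  71 107 218 219 219]
 [140  68  17  43  70  90  98 100  87  79  55 157 216 219]
 [139  26  11  36  63  77  80  87  76  56  21  71 171 217]
 [ 96   3  10  19  36  53  68  64  50  28  11  28 107 217]
 [ 69   4   9   9  18  24  34  30  26  14   6  22  60 148]]
```

Plunger and cap are well aligned, with 10.3 N on the button. Continuing slowly through the click.

Call:
{"name": "carry_out", "arguments": {"deltas": "1 0 0 1 0 0 0; 1 0 0 1 0 0 0; 1 0 0 0 0 0 0; 1 0 0 0 0 0 0"}}

```text
t: 18.55
tcp_pos: [0.5036, 0.1994, 0.1949]
orientation: [0.74, 0.672, 0.0, 0.0]
ft_force: [-1.4, -0.8, 12.9]
width: 0.0005
grasp_force: 6.3
```

Call:
{"name": "carry_out", "arguments": {"deltas": "1 0 0 1 0 0 0; 1 0 0 1 0 0 0; 1 0 0 0 0 0 0; 1 0 0 0 0 0 0"}}

```text
t: 18.95
tcp_pos: [0.5036, 0.1994, 0.1926]
orientation: [0.74, 0.672, 0.0, 0.0]
ft_force: [0.0, -0.5, 7.6]
width: -0.0
grasp_force: 3.8
```

It clicked: the force dropped from 12.9 to 7.6 N. I'll press on to about 31–32 mm of stroke.

Call:
{"name": "carry_out", "arguments": {"deltas": "1 0 0 1 0 0 0; 1 0 0 1 0 0 0; 1 0 0 1 0 0 0; 1 0 0 1 0 0 0; 1 0 0 0 0 0 0; 1 0 0 0 0 0 0; 1 0 0 0 0 0 0; 1 0 0 0 0 0 0"}}

```text
t: 19.75
tcp_pos: [0.5036, 0.1994, 0.1891]
orientation: [0.74, 0.672, 0.001, 0.0]
ft_force: [-1.5, -1.0, 14.3]
width: 0.0006
grasp_force: 7.3
```

```bash
python3 c.py | head -4
```

```text
0.017
tcp [0.5036 0.1994 0.1891] tilt z [ 1.3e-03  2.0e-04 -1.0e+00] head 84.5 q [-0.17  0.36 -0.4   1.8   0.16  1.01 -0.73] F [-1.47 -0.98 14.26] w 0.0006 g 7.3 t 19.75
shift [ -0.2  -0.6 -21.9] turn z 0.0
mom [-0.36257913  0.43350058  0.02794347]
```

The button carries 14.3 N, so about 9–10 N on the seated cap, and it is steady. Handing in.

```bash
python3 -c "
from h import *
print(env.job_done())"
```

```text
the job is handed in; nothing more can be done
None
```

I slid the holder under the green press and clicked the cap home: the force on the palm button dropped from 12.9 to 7.6 N. I handed the job in while holding the button at about 14 N, roughly 9–10 N on the cap. An early missed grasp nudged the holder about 14 mm before I gripped it properly, and the hand-in returned no verdict.

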